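# Set the soap cutter's bar-thickness stop with its thumbwheel

### The job

Set the bar thickness on the soap cutter: with a fingertip, roll the brass knurled wheel, stroke by stroke, until the gap between the stop plate and the cutting guide has closed so far that the stop's black pointer stands over the red gauge mark. Move the stop only by the wheel, not by pushing it, then take the hand away. Grasp and lift nothing, and leave the soap, the scraper and the other things around where they are.

Things in the scene. Friction and masses are not known exactly. Their poses are not given: they have to be found in the camera images.
- cutter: soap cutter fixed to the table: wooden bed 120 (x) x 400 (y) x 20 mm. Origin: centre of its underside; y along the bed, z up. At y = 0 stands the cutting guide: wooden posts at x = -51 and +51 mm with a wire across, 118 mm high in all. The wheel's grey housing is on its -x side (towards the robot), a white gauge rail with ticks on its +x side
- wheel_top (a point): topmost point of the brass knurled wheel at rest, 72 mm above the table, at x = -105, y = +50 mm on the cutter; does not turn; axes as the cutter's. Wheel: radius 28 mm, 20 mm wide, axle along the cutter's x, 1.5 mm ribs, a few black; round grey cheeks flank it up to 4 mm inside its rim, so only the rim can be touched. The axle is rigid; a light press of 3 to 10 N lets a fingertip carry the rim along
- wheel (a joint): turn of the wheel in rad, 0 at the start (stop wide open), at most 6.6. Grows when the wheel's top is stroked towards the cutter's -y (towards the cutting guide and the block of soap); a rack then carries the stop the same way, 10 mm per rad. Stroked towards +y it goes back. About 2 N along the rim turns it; it stays where it is left
- pointer (a point): tip of the thin black pointer (1.8 mm wide) on the aluminium stop plate (80 mm wide, top at 83 mm), level with the stop's face, 30 mm above the table, over the gauge rail. Its y in the cutter's frame is the gap between guide and stop: 79 mm at the start, 13 at least. A dark rack on the stop runs along y at the cutter's x = -78 mm, beside the wheel, top at 62 mm
- gauge_mark (a point): middle of the red gauge mark: a red clip 6 mm wide (along the cutter's y) on the white gauge rail, top 26 mm above the table, 22 to 50 mm from the cutting guide towards the cutter's +y; axes as the cutter's. The stop is set when the pointer stands over the red
- loaf: a loose honey-coloured block of soap, 76 x 150 x 60 mm, lying on the cutter's bed at the other side of the cutting guide from the stop. Origin: centre of its underside. Leave it alone
- cut_bar: a loose honey-coloured bar of soap, 60 x 26 x 55 mm high, standing on the cutter's bed beyond the stop. Origin: centre of its underside. Leave it alone
- scraper: a loose bench scraper lying on the table beside the wheel's housing: steel blade 55 x 100 mm with a wooden grip, 16 mm high. Origin: on the underside, at one end. Leave it alone
- rose_bar: a loose pink bar of soap lying on the table, 55 x 80 x 25 mm high. Origin: centre of its underside. Leave it alone
- bowl: a loose blue plastic bowl, 170 mm across, 75 mm high, left side of the table. Origin: centre of its underside. Leave it alone
- oil: a loose amber bottle, 56 mm across, 140 mm high, right side of the table. Origin: centre of its underside. Leave it alone
- jar: a loose white jar, 70 mm across, 85 mm high, right side of the table. Origin: centre of its underside. Leave it alone

How it is judged (in metres and radians):
On the way:
1. a fingertip rolls the wheel: it has turned at least 0.8 rad towards closing, with a finger on it (value of joint wheel above 0.8 rad and contact force between the fingers and wheel above 0.3 N), for 0.04 s.
At the end, for the whole second after the job is handed in: The pointer's tip is within 3.2 mm of the middle of the red gauge mark along the cutter's y (over the 6 mm wide red), and the wheel is at rest (y of pointer in the frame of gauge_mark between -0.0032 and 0.0032 m and velocity of joint wheel between -0.05 and 0.05 rad/s); the robot touches nothing.
It fails at once if the stop (plate, rack or pointer) is pushed directly by the robot, over 2 N (contact force between any of the fingers, the arm and stop above 2 N).
It fails at once if a bystander is lifted, carried or pushed more than 15 mm from its place (distance of any of loaf, cut_bar, scraper, rose_bar, bowl, oil, jar from where it was at the start of the episode above 0.015 m).
It also fails if it takes over 61 s, if anything falls off the work surface, if the arm or the gripper's body presses on something with over 40 N, if the wrist force passes 120 N, or if a joint passes its speed limit or range.

### The arm

A 6-joint arm with a two-finger parallel gripper is mounted at the origin on the work surface. World frame = base frame: x ahead of the robot, y to its left, z up, the work surface at z = 0. Lengths are in mm, angles in rad, forces in N, time in s.
With the tool pointing down it reaches from about 375 to 750 mm from the base axis. Payload 9 kg.
Tool frame: the origin (TCP) lies between the finger pads; the fingertips stand 14 mm ahead of it and the grasp point (between the pads) lies 5 mm behind it (tip_extent is the distance from the TCP to the fingertips, in mm); z points along the fingers, y is the line along which they close (so a half turn about z gives the same grasp; the last joint's range is limited). The gripper opens to 85 mm and grips with 20 to 120 N. Pads are 22 mm wide; open, the fingers measure 114 mm over their backs; the gripper's body (76 mm by 85 mm) begins 54 mm behind the grasp point. The pads swing forward as they close: fully open they stand 13 mm farther back than shut.
Start: joints at [0.95, 0.104, 0.097, 1.564, 0, 1.353], TCP at [235.204, 552.009, 245.331] pointing down, gripper open.
Joint ranges: [-2.99, 2.99], [-0.84, 1.86], [-1.1, 1.16], [-1.84, 2.11], [-1.51, 1.56], [-3.14, 3.14]. Speed limits (rad/s): [2.22, 2.22, 2.57, 3.14, 3.14, 3.14].

### API

Orientations are given as a unit quaternion [x, y, z, w].
In Python, from bench import read_state, camera, close_job, tip_extent gives the robot as it stands.
- The arm moves only by the tool servo_tool, never from a script. Its argument "deltas" is a list of rows, each an object of numbers: "ax", "ay", "az": the turn, a rotation vector about the tool's x, y, z in rad; "x", "y", "z": the shift along the tool's x, y, z in mm; "gripper": the finger opening in mm, from 0 to 85.4. A call has 1 to 12 rows; each row shifts and turns the commanded pose from where the row before left it, along the tool's axes as they then stand; what a row does not reach is not made up. A row lasts 1/12 s, in which the tool goes at most 41.7 mm and 7.16 degrees, less where a joint would pass 70% of its speed; a pose out of reach is approached as far as the arm can. A call is refused whole if a number of a shift passes 41.7 or a number of a turn 0.125, either way. A call with a gripper value outside its range is refused whole. The fingers move at their own pace and stop on an object; "newtons" is the grip in N (left out, the last holds). Time passes only in rows, so rows that do not move let the fingers close. It gives the time, the measured TCP pose, the force, the opening and the grip force at its end, in the units of the state.
- read_state(): the state, without advancing time (a new reading comes with each control period).
- camera(name): name is "scene" or "top" or "wrist"; returns a dict with "pixels" (420x560x3 uint8, red, green, blue), "vertical_fov" (degrees; the focal length in pixels is half the picture's height over the tangent of half this angle, whatever the lens; pixels are square), "cx", "cy" (the principal point, pixels), "world_from_camera" (4x4, takes a point from camera to world coordinates). Camera axes: x right, y down, z forward; pixel columns grow to the right and rows downward; lengths in mm; the calibration is good to about 2 mm. A picture is of the moment at which its call begins. There is no depth.
- close_job(): hands the job in; it is judged then, once.
The state is a dict: "time_s": time; "qpos": joint angles; "joint_velocities": joint speeds; "joint_torque": joint torques, N m; "ee_pos": TCP position; "tool_rot": TCP orientation; "ft_force": force on the tool from outside, world axes, zero at the start; "wrist_torque": the same for the moment, N m; "opening": finger opening in mm; "finger_force": force on a finger pad.
Only numpy, scipy, OpenCV 4.12 (cv2) and the standard library are available. Lean on these libraries where they do the work, as an engineer would, in place of code of your own. Each camera call takes 0.05 s, during which the arm holds its last target. There are 200 camera calls.

## Working session

There is one attempt and no reset: what is moved stays moved. The work goes in short steps, Python scripts to look and compute and a tool call to move; the robot and the scene stay as the last step left them, time stands still between calls to the robot, and variables do not carry over. Pictures are saved under pics/ and viewed, at most 10 in all, crops included, and the job is handed in when it is done.

Besides the shell and the picture viewer there is one more tool, called after "Emit:" as name([rows], argument=value, ...), one row to a line, values as JSON. servo_tool: Moves the arm, as the interface text tells. Its arguments: {"type":"object","properties":{"deltas":{"type":"array","items":{"type":"object","properties":{"ax":{"type":"number"},"ay":{"type":"number"},"az":{"type":"number"},"x":{"type":"number"},"y":{"type":"number"},"z":{"type":"number"},"gripper":{"type":"number"}}}},"newtons":{"type":"number"}},"required":["deltas"]}

```bash
mkdir -p pics
cat > h.py <<'E'
import numpy as np,cv2
from bench import *
def snap(n,f):
    c=camera(n); cv2.imwrite('pics/'+f,cv2.cvtColor(c['pixels'],cv2.COLOR_RGB2BGR)); return c
def foc(c): return c['pixels'].shape[0]/2/np.tan(np.radians(c['vertical_fov'])/2)
def onplane(c,u,v,z):
    f=foc(c);T=np.array(c['world_from_camera']);d=T[:3,:3]@[(u-c['cx'])/f,(v-c['cy'])/f,1];p=T[:3,3]
    return p+d*(z-p[2])/d[2]
def proj(c,P):
    T=np.linalg.inv(np.array(c['world_from_camera']));q=T[:3,:3]@np.array(P)+T[:3,3];f=foc(c)
    return q[0]/q[2]*f+c['cx'],q[1]/q[2]*f+c['cy']
E
python3 - <<'E'
from h import *
import pickle
a=snap('top','top.png');b=snap('scene','scene.png');pickle.dump((a,b),open('c.pkl','wb'))
for c in(a,b):print(c['vertical_fov'],np.round(c['world_from_camera'],2).tolist())
print(read_state())
i=np.hstack([cv2.imread('pics/top.png'),cv2.imread('pics/scene.png')])
E
```

```text
43.405022669463484 [[0.02, -0.98, 0.19, 293.2], [-1.0, -0.02, 0.0, 21.88], [0.0, -0.19, -0.98, 1429.54], [0.0, 0.0, 0.0, 1.0]]
50.26591105011998 [[-0.4, 0.65, -0.64, 1381.24], [0.92, 0.29, -0.27, 335.11], [0.01, -0.7, -0.71, 966.11], [0.0, 0.0, 0.0, 1.0]]
{'time_s': 0.1, 'qpos': array([9.50284962e-01, 1.04628927e-01, 9.66066348e-02, 1.56389686e+00,
       6.11838411e-05, 1.35306549e+00]), 'joint_velocities': array([ 0.00037069, -0.00063544,  0.00230407,  0.00025208,  0.0018921 ,
       -0.00053162]), 'joint_torque': array([ 5.13753737e-03, -5.58207572e+01,  5.04720461e+01,  1.29594613e-02,
       -3.46578790e-04,  1.98529705e-06]), 'ee_pos': array([235.02713359, 551.77687146, 244.63911478]), 'tool_rot': array([ 2.00031675e-01,  9.79789270e-01, -5.00371163e-04, -2.56415384e-04]), 'ft_force': array([-0.6387992 , -0.32039722, -1.18385446]), 'wrist_torque': array([0.03075231, 0.02344293, 0.03178949]), 'finger_force': 0.0, 'opening': 85.48327120660424}
```

View pics/top.png

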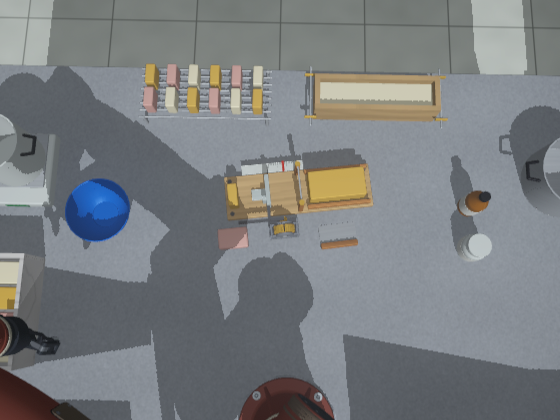

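View pics/scene.png

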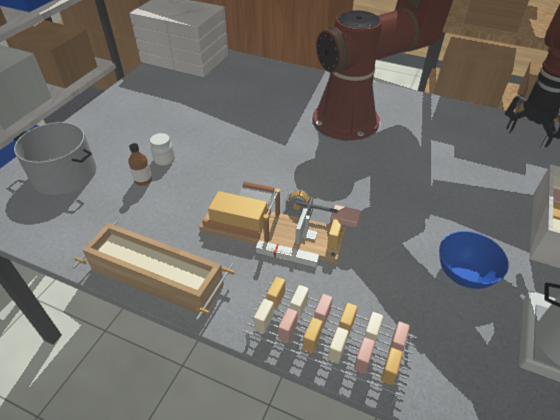

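Top view: cutter spans about (226..371, 165..218), wheel near (284,229), red mark near (283,167). I'll enlarge both views.

Run:
```python
import cv2,numpy as np
a=cv2.resize(cv2.imread('pics/top.png')[150:255,215:385],None,fx=4.7,fy=4.7,interpolation=cv2.INTER_CUBIC)[:, :800]
cv2.imwrite('pics/topc.png',a)
b=cv2.resize(cv2.imread('pics/scene.png')[175:275,195:365],None,fx=4.7,fy=4.7,interpolation=cv2.INTER_CUBIC)[:, :800]
cv2.imwrite('pics/scc.png',b)
```

```text
(no output)
```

View pics/topc.png

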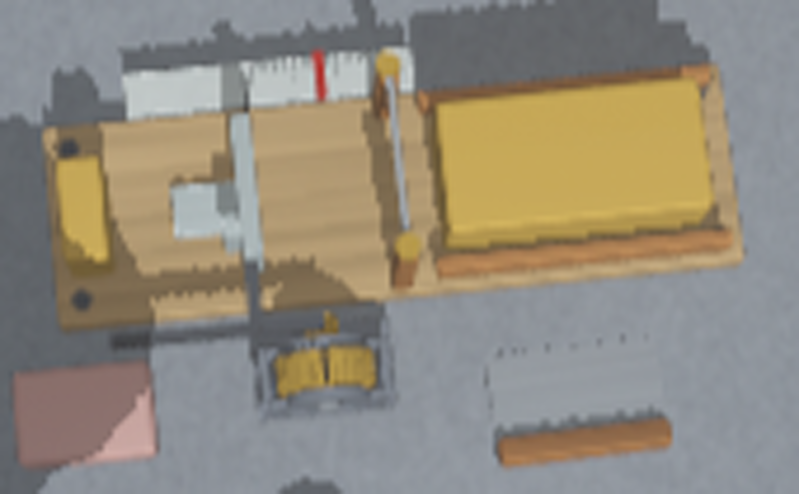

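View pics/scc.png

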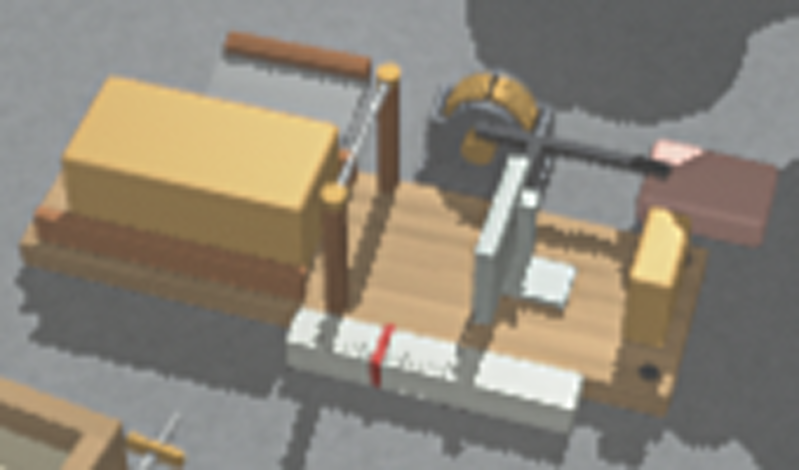

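Top crop: bed corners (45,128),(717,65),(742,262),(62,328), wheel middle (327,370), red mark (320,75). Next I compute the cutter pose.

Run:
```python
from h import *
import pickle
a,b=pickle.load(open('c.pkl','rb'))
t=lambda u,v,z:onplane(a,215+(u+.5)/4.7-.5,150+(v+.5)/4.7-.5,z)
W=np.array([t(*p,20) for p in[(45,128),(717,65),(742,262),(62,328)]])
L=np.array([(60,200),(60,-200),(-60,-200),(-60,200)])
o=W[:,:2].mean(0)
l=L;w=W[:,:2]-o
th=np.arctan2((l[:,0]*w[:,1]-l[:,1]*w[:,0]).sum(),(l*w).sum())
R=np.array([[np.cos(th),-np.sin(th)],[np.sin(th),np.cos(th)]])
print(o,th,(w-l@R.T).round(1).tolist())
loc=lambda p:(R.T@(p[:2]-o)).round(1)
print('red top',loc(t(320,53,26)),loc(t(321,98,26)),'post tops',loc(t(388,62,118)),loc(t(408,243,118)))
print('wheel ctr rim',loc(t(327,368,72)), 'stop top front', loc(t(248,113,83)),loc(t(260,262,83)))
print('wheel world',o+R@[-105,50])
# scene check
s=lambda u,v,z:onplane(b,195+(u+.5)/4.7-.5,175+(v+.5)/4.7-.5,z)
print('scene red',loc(s(387,328,26)),loc(s(376,358,26)),'posts',loc(s(388,72,118)),loc(s(333,195,118)),'wheel',loc(s(495,87,72)))
np.savez('pose.npz',o=o,R=R,th=th)
```

```text
[612.09636694 -22.40314651] 0.11701741722346629 [[-0.2, -1.8], [-0.8, 1.6], [0.4, 2.5], [0.6, -2.3]]
red top [87.6 33.8] [60.4 35.9] post tops [52.7  0.3] [-49.   0.]
wheel ctr rim [-105.6   49.2] stop top front [40.7 79.2] [-44.7  80.5]
wheel world [501.97690623  14.99610979]
scene red [65.1 33.7] [88.  34.3] posts [-47.4  -0.8] [55.8 -0.4] wheel [-100.5   51.3]
```

Emit:
servo_tool([
  {"x": -22, "y": -18.5, "gripper": 0},
  {"x": -22.5, "y": -19, "gripper": 0},
  {"x": -22.5, "y": -19, "gripper": 0},
  {"x": -22.5, "y": -19, "gripper": 0},
  {"x": -22.5, "y": -19, "gripper": 0},
  {"x": -22.5, "y": -19, "gripper": 0},
  {"x": -22.5, "y": -19, "gripper": 0},
  {"x": -22.5, "y": -19, "gripper": 0},
  {"x": -22.5, "y": -19, "gripper": 0},
  {"x": -22.5, "y": -19, "gripper": 0},
  {"x": -22.5, "y": -19, "gripper": 0},
  {"x": -22.5, "y": -19, "gripper": 0},
])

```text
schema error: expected keys ax, ay, az, x, y, z, gripper
```

Emit:
servo_tool([
  {"x": -22.5, "y": -18.5},
  {"x": -22.5, "y": -19},
  {"x": -22.5, "y": -19},
  {"x": -22.5, "y": -19},
  {"x": -22.5, "y": -19},
  {"x": -22.5, "y": -19},
  {"x": -22.5, "y": -19},
  {"x": -22.5, "y": -17},
  {"az": -0.12},
  {"az": -0.12},
  {"az": -0.12},
  {"az": -0.12},
])

```text
schema error: expected keys ax, ay, az, x, y, z, gripper
```

Emit:
servo_tool([
  {"az": -0.038},
  {"z": 30},
  {"z": 30},
  {},
  {},
])

```text
schema error: expected keys ax, ay, az, x, y, z, gripper
```

```bash
cat > st.py <<'E'
from h import *
from scipy.spatial.transform import Rotation as Ro
d=np.load('pose.npz');s=read_state();M=Ro.from_quat(s['tool_rot']).as_matrix();R=d['R']
p=s['ee_pos'];print('t',s['time_s'],'tcp',p.round(1),'tip z',round(p[2]-tip_extent() if callable(tip_extent) else p[2]-tip_extent,1),'local',(R.T@(p[:2]-d['o'])).round(1),'open',round(s['opening'],1),'F',s['ft_force'].round(2))
print('tool in cutter\n',(np.block([[R.T,np.zeros((2,1))],[np.zeros((1,2)),np.eye(1)]])@M).round(3))
E
python3 st.py; python3 -c "
from h import *
c=snap('wrist','w1.png')
d=np.load('pose.npz')
for l in[(-105,50,72),(-105,50,44),(-51,0,118),(-78,79,62)]:
  w=d['o']+d['R']@l[:2];print(l,proj(c,[*w,l[2]]))"
```

```text
t 0.1 tcp [235.  551.8 244.6] tip z 230.6 local [-307.5  614.3] open 85.5 F [-0.64 -0.32 -1.18]
tool in cutter
 [[-0.868  0.497 -0.001]
 [ 0.497  0.868 -0.001]
 [ 0.    -0.001 -1.   ]]
(-105, 50, 72) (np.float64(-32.51596041790731), np.float64(547.6447687730082))
(-105, 50, 44) (np.float64(-14.656458872526969), np.float64(521.987585193151))
(-51, 0, 118) (np.float64(-63.3494761317088), np.float64(636.0555044378868))
(-78, 79, 62) (np.float64(6.603034808834025), np.float64(543.0672509296844))
```

View pics/w1.png

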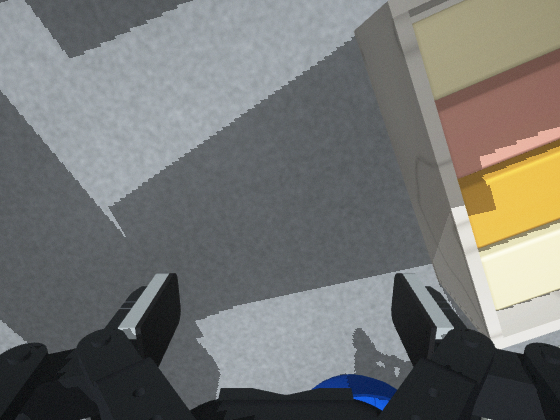

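The moves were refused because every row needs all seven keys, so the arm hasn't moved. The wrist view shows only the crates and the open fingers. I'll resend with full rows.

Emit:
servo_tool([
  {"x": -22, "y": -18.5, "z": 0, "ax": 0, "ay": 0, "az": 0, "gripper": 0},
  {"x": -22.5, "y": -19, "z": 0, "ax": 0, "ay": 0, "az": 0, "gripper": 0},
  {"x": -22.5, "y": -19, "z": 0, "ax": 0, "ay": 0, "az": 0, "gripper": 0},
  {"x": -22.5, "y": -19, "z": 0, "ax": 0, "ay": 0, "az": 0, "gripper": 0},
  {"x": -22.5, "y": -19, "z": 0, "ax": 0, "ay": 0, "az": 0, "gripper": 0},
  {"x": -22.5, "y": -19, "z": 0, "ax": 0, "ay": 0, "az": 0, "gripper": 0},
  {"x": -22.5, "y": -19, "z": 0, "ax": 0, "ay": 0, "az": 0, "gripper": 0},
  {"x": -22.5, "y": -19, "z": 0, "ax": 0, "ay": 0, "az": 0, "gripper": 0},
  {"x": -22.5, "y": -19, "z": 0, "ax": 0, "ay": 0, "az": 0, "gripper": 0},
  {"x": -22.5, "y": -19, "z": 0, "ax": 0, "ay": 0, "az": 0, "gripper": 0},
  {"x": -22.5, "y": -19, "z": 0, "ax": 0, "ay": 0, "az": 0, "gripper": 0},
  {"x": -22.5, "y": -19, "z": 0, "ax": 0, "ay": 0, "az": 0, "gripper": 0},
])

```text
time_s: 1.15
ee_pos: [394.2, 235.7, 245.2]
tool_rot: [0.2, 0.98, 0.0, 0.0]
ft_force: [0.4, 0.7, 1.5]
opening: -0.1
finger_force: 0.0
```

Emit:
servo_tool([
  {"x": -22.5, "y": -18.5, "z": 0, "ax": 0, "ay": 0, "az": 0, "gripper": 0},
  {"x": -22.5, "y": -19, "z": 0, "ax": 0, "ay": 0, "az": 0, "gripper": 0},
  {"x": -22.5, "y": -19, "z": 0, "ax": 0, "ay": 0, "az": 0, "gripper": 0},
  {"x": -22.5, "y": -19, "z": 0, "ax": 0, "ay": 0, "az": 0, "gripper": 0},
  {"x": -22.5, "y": -19, "z": 0, "ax": 0, "ay": 0, "az": 0, "gripper": 0},
  {"x": -22.5, "y": -19, "z": 0, "ax": 0, "ay": 0, "az": 0, "gripper": 0},
  {"x": -22.5, "y": -19, "z": 0, "ax": 0, "ay": 0, "az": 0, "gripper": 0},
  {"x": -22.5, "y": -17, "z": 0, "ax": 0, "ay": 0, "az": 0, "gripper": 0},
  {"x": 0, "y": 0, "z": 0, "ax": 0, "ay": 0, "az": -0.12, "gripper": 0},
  {"x": 0, "y": 0, "z": 0, "ax": 0, "ay": 0, "az": -0.12, "gripper": 0},
  {"x": 0, "y": 0, "z": 0, "ax": 0, "ay": 0, "az": -0.12, "gripper": 0},
  {"x": 0, "y": 0, "z": 0, "ax": 0, "ay": 0, "az": -0.12, "gripper": 0},
])

```text
time_s: 2.15
ee_pos: [500.9, 28.7, 245.0]
tool_rot: [-0.041, 0.999, 0.0, -0.0]
ft_force: [-0.2, 0.1, 0.5]
opening: -0.2
finger_force: 0.0
```

Emit:
servo_tool([
  {"x": 0, "y": 0, "z": 0, "ax": 0, "ay": 0, "az": -0.038, "gripper": 0},
  {"x": 0, "y": 0, "z": 30, "ax": 0, "ay": 0, "az": 0, "gripper": 0},
  {"x": 0, "y": 0, "z": 30, "ax": 0, "ay": 0, "az": 0, "gripper": 0},
  {"x": 0, "y": 0, "z": 0, "ax": 0, "ay": 0, "az": 0, "gripper": 0},
  {"x": 0, "y": 0, "z": 0, "ax": 0, "ay": 0, "az": 0, "gripper": 0},
])

```text
time_s: 2.57
ee_pos: [499.8, 29.2, 184.3]
tool_rot: [-0.058, 0.998, 0.0, -0.002]
ft_force: [0.3, 0.4, 1.6]
opening: 0.2
finger_force: 0.0
```

```bash
python3 st.py; python3 -c "
from h import *
c=snap('wrist','w2.png')
d=np.load('pose.npz')
for l in[(-105,50,72),(-105,50,44),(-51,0,118),(-78,79,62)]:
  w=d['o']+d['R']@l[:2];print(l,proj(c,[*w,l[2]]))"
```

```text
t 2.5667 tcp [499.8  29.2 184.3] tip z 170.3 local [-105.5   64.4] open 0.2 F [0.34 0.35 1.59]
tool in cutter
 [[-1.     0.002 -0.003]
 [ 0.002  1.     0.001]
 [ 0.003  0.001 -1.   ]]
(-105, 50, 72) (np.float64(264.0376590623514), np.float64(209.4937962414387))
(-105, 50, 44) (np.float64(266.03600414482037), np.float64(198.25195949524462))
(-51, 0, 118) (np.float64(180.47143945492388), np.float64(315.96464372124206))
(-78, 79, 62) (np.float64(304.6621496733667), np.float64(240.00741093708285))
```

View pics/w2.png

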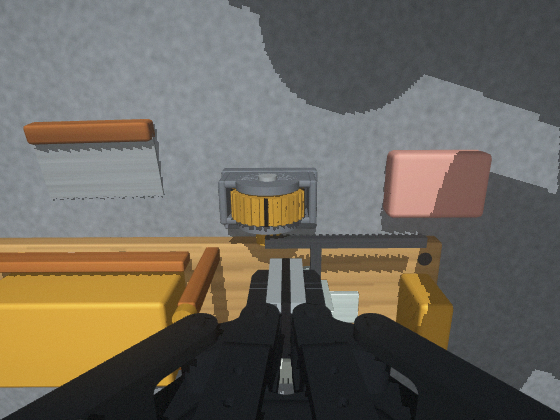

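Wrist view: wheel rim centred at about (267,208), matching the prediction (264,209). The scraper, rack and posts are clear of the path. Descending.

Emit:
servo_tool([
  {"x": 0, "y": -7, "z": 30, "ax": 0, "ay": 0, "az": 0, "gripper": 0},
  {"x": 0, "y": 0, "z": 30, "ax": 0, "ay": 0, "az": 0, "gripper": 0},
  {"x": 0, "y": 0, "z": 25, "ax": 0, "ay": 0, "az": 0, "gripper": 0},
  {"x": 0, "y": 0, "z": 8, "ax": 0, "ay": 0, "az": 0, "gripper": 0},
  {"x": 0, "y": 0, "z": 2, "ax": 0, "ay": 0, "az": 0, "gripper": 0},
  {"x": 0, "y": 0, "z": 0, "ax": 0, "ay": 0, "az": 0, "gripper": 0},
])

```text
time_s: 3.12
ee_pos: [502.6, 21.9, 92.0]
tool_rot: [-0.058, 0.998, -0.0, 0.001]
ft_force: [0.0, 0.2, 0.0]
opening: 0.4
finger_force: 0.0
```

Emit:
servo_tool([
  {"x": 0, "y": 0, "z": 1, "ax": 0, "ay": 0, "az": 0, "gripper": 0},
  {"x": 0, "y": 0, "z": 0.5, "ax": 0, "ay": 0, "az": 0, "gripper": 0},
  {"x": 0, "y": 0, "z": 0, "ax": 0, "ay": 0, "az": 0, "gripper": 0},
])

```text
time_s: 3.37
ee_pos: [502.6, 21.9, 90.2]
tool_rot: [-0.058, 0.998, -0.0, 0.001]
ft_force: [-0.5, -0.3, -0.4]
opening: 0.1
finger_force: 0.0
```

Emit:
servo_tool([
  {"x": 0, "y": 0, "z": 1, "ax": 0, "ay": 0, "az": 0, "gripper": 0},
  {"x": 0, "y": 0, "z": 1, "ax": 0, "ay": 0, "az": 0, "gripper": 0},
  {"x": 0, "y": 0, "z": 0, "ax": 0, "ay": 0, "az": 0, "gripper": 0},
])

```text
time_s: 3.62
ee_pos: [501.8, 22.0, 86.8]
tool_rot: [-0.058, 0.998, 0.0, 0.0]
ft_force: [-0.1, -1.0, -0.7]
opening: 0.0
finger_force: 0.0
```

Emit:
servo_tool([
  {"x": 0, "y": 0, "z": 1, "ax": 0, "ay": 0, "az": 0, "gripper": 0},
  {"x": 0, "y": 0, "z": 0, "ax": 0, "ay": 0, "az": 0, "gripper": 0},
  {"x": 0, "y": 0, "z": 0, "ax": 0, "ay": 0, "az": 0, "gripper": 0},
])

```text
time_s: 3.87
ee_pos: [501.9, 22.0, 86.0]
tool_rot: [-0.058, 0.998, -0.0, 0.0]
ft_force: [-0.7, -0.1, 2.7]
opening: -0.2
finger_force: 1.3
```

Emit:
servo_tool([
  {"x": 0, "y": 0, "z": 1, "ax": 0, "ay": 0, "az": 0, "gripper": 0},
  {"x": 0, "y": 0, "z": 0, "ax": 0, "ay": 0, "az": 0, "gripper": 0},
  {"x": 0, "y": 0, "z": 0, "ax": 0, "ay": 0, "az": 0, "gripper": 0},
])

```text
time_s: 4.12
ee_pos: [502.0, 22.0, 85.8]
tool_rot: [-0.058, 0.998, -0.0, 0.0]
ft_force: [-3.2, -0.1, 9.2]
opening: -0.1
finger_force: 5.0
```

Contact at 9 N. First stroke, horizontal.

Emit:
servo_tool([
  {"x": 0, "y": -2, "z": 0, "ax": 0, "ay": 0, "az": 0, "gripper": 0},
  {"x": 0, "y": -2, "z": 0, "ax": 0, "ay": 0, "az": 0, "gripper": 0},
  {"x": 0, "y": -2, "z": 0, "ax": 0, "ay": 0, "az": 0, "gripper": 0},
  {"x": 0, "y": -2, "z": 0, "ax": 0, "ay": 0, "az": 0, "gripper": 0},
  {"x": 0, "y": -2, "z": 0, "ax": 0, "ay": 0, "az": 0, "gripper": 0},
  {"x": 0, "y": -2, "z": 0, "ax": 0, "ay": 0, "az": 0, "gripper": 0},
])

```text
time_s: 4.62
ee_pos: [503.5, 10.2, 85.8]
tool_rot: [-0.058, 0.998, 0.0, 0.001]
ft_force: [-3.0, 2.4, 9.6]
opening: -0.0
finger_force: 4.6
```

Emit:
servo_tool([
  {"x": 0, "y": -2, "z": 0, "ax": 0, "ay": 0, "az": 0, "gripper": 0},
  {"x": 0, "y": -2, "z": 0, "ax": 0, "ay": 0, "az": 0, "gripper": 0},
  {"x": 0, "y": -2, "z": 0, "ax": 0, "ay": 0, "az": 0, "gripper": 0},
])

```text
time_s: 4.87
ee_pos: [504.1, 4.2, 85.4]
tool_rot: [-0.058, 0.998, 0.0, 0.0]
ft_force: [0.2, 0.4, 3.3]
opening: 0.1
finger_force: 1.5
```

```bash
cat > look.py <<'E'
import sys
from h import *
n=sys.argv[1];c=snap('scene',n+'_raw.png')
d=np.load('pose.npz');T=np.float32
# rectify the gauge plane z=28 : local x 30..90, y -10..100 at 7 px/mm
ls=[(95,-10),(95,100),(40,100),(40,-10)]
src=np.array([proj(c,[*(d['o']+d['R']@l),28]) for l in ls],T)
dst=np.array([((l[1]+10)*7,(95-l[0])*7) for l in ls],T)
im=cv2.imread(f'pics/{n}_raw.png')
o=cv2.warpPerspective(im,cv2.getPerspectiveTransform(src,dst),(770,385),flags=cv2.INTER_CUBIC)
cv2.imwrite(f'pics/{n}.png',o)
h=o.astype(int);r=(h[...,2]-np.maximum(h[...,1],h[...,0])>70)
print('red y',np.where(r)[1].mean()/7-10)
E
python3 st.py;python3 look.py g1
```

```text
t 4.8667 tcp [504.1   4.2  85.4] tip z 71.4 local [-104.1   39. ] open 0.1 F [0.15 0.4  3.29]
tool in cutter
 [[-1.     0.002  0.001]
 [ 0.002  1.     0.   ]
 [-0.001  0.    -1.   ]]
red y nanlook.py:13: RuntimeWarning: Mean of empty slice.
  print('red y',np.where(r)[1].mean()/7-10)
  ret = ret.dtype.type(ret / rcount)
```

View pics/g1.png

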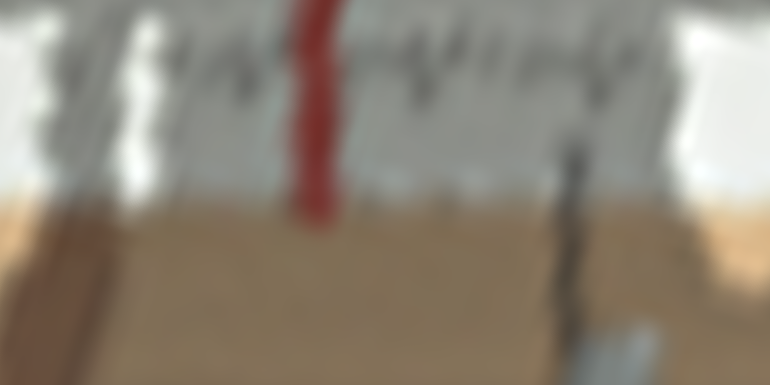

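Rectified gauge: the pointer tip is at (572,150), y≈72, and the red mark at (318), y≈35. The stroke carried the wheel without slip (about 7 mm). More strokes of 22 mm.

Emit:
servo_tool([
  {"x": 0, "y": 0, "z": -8, "ax": 0, "ay": 0, "az": 0, "gripper": 0},
  {"x": 0, "y": 11, "z": 0, "ax": 0, "ay": 0, "az": 0, "gripper": 0},
  {"x": 0, "y": 11, "z": 0, "ax": 0, "ay": 0, "az": 0, "gripper": 0},
  {"x": 0, "y": 0, "z": 0, "ax": 0, "ay": 0, "az": 0, "gripper": 0},
  {"x": 0, "y": 0, "z": 6, "ax": 0, "ay": 0, "az": 0, "gripper": 0},
  {"x": 0, "y": 0, "z": 2, "ax": 0, "ay": 0, "az": 0, "gripper": 0},
  {"x": 0, "y": 0, "z": 0, "ax": 0, "ay": 0, "az": 0, "gripper": 0},
  {"x": 0, "y": 0, "z": 0, "ax": 0, "ay": 0, "az": 0, "gripper": 0},
])

```text
time_s: 5.58
ee_pos: [501.5, 26.5, 85.1]
tool_rot: [-0.058, 0.998, 0.0, 0.0]
ft_force: [-2.0, 3.7, 8.0]
opening: 0.1
finger_force: 4.1
```

Emit:
servo_tool([
  {"x": 0, "y": -2, "z": 0, "ax": 0, "ay": 0, "az": 0, "gripper": 0},
  {"x": 0, "y": -2, "z": 0, "ax": 0, "ay": 0, "az": 0, "gripper": 0},
  {"x": 0, "y": -2, "z": 0, "ax": 0, "ay": 0, "az": 0, "gripper": 0},
  {"x": 0, "y": -2, "z": 0, "ax": 0, "ay": 0, "az": 0, "gripper": 0},
  {"x": 0, "y": -2, "z": 0, "ax": 0, "ay": 0, "az": 0, "gripper": 0},
  {"x": 0, "y": -2, "z": 0, "ax": 0, "ay": 0, "az": 0, "gripper": 0},
  {"x": 0, "y": -2, "z": 0, "ax": 0, "ay": 0, "az": 0, "gripper": 0},
  {"x": 0, "y": -2, "z": 0, "ax": 0, "ay": 0, "az": 0, "gripper": 0},
  {"x": 0, "y": -2, "z": 0, "ax": 0, "ay": 0, "az": 0, "gripper": 0},
  {"x": 0, "y": -2, "z": 0, "ax": 0, "ay": 0, "az": 0, "gripper": 0},
  {"x": 0, "y": -2, "z": 0, "ax": 0, "ay": 0, "az": 0, "gripper": 0},
])

```text
time_s: 6.5
ee_pos: [504.1, 4.1, 84.8]
tool_rot: [-0.058, 0.998, 0.0, 0.0]
ft_force: [0.3, 1.4, 1.3]
opening: 0.1
finger_force: 1.0
```

Emit:
servo_tool([
  {"x": 0, "y": 0, "z": -8, "ax": 0, "ay": 0, "az": 0, "gripper": 0},
  {"x": 0, "y": 11, "z": 0, "ax": 0, "ay": 0, "az": 0, "gripper": 0},
  {"x": 0, "y": 11, "z": 0, "ax": 0, "ay": 0, "az": 0, "gripper": 0},
  {"x": 0, "y": 0, "z": 0, "ax": 0, "ay": 0, "az": 0, "gripper": 0},
  {"x": 0, "y": 0, "z": 6, "ax": 0, "ay": 0, "az": 0, "gripper": 0},
  {"x": 0, "y": 0, "z": 2, "ax": 0, "ay": 0, "az": 0, "gripper": 0},
  {"x": 0, "y": 0, "z": 0, "ax": 0, "ay": 0, "az": 0, "gripper": 0},
  {"x": 0, "y": 0, "z": 0, "ax": 0, "ay": 0, "az": 0, "gripper": 0},
])

```text
time_s: 7.17
ee_pos: [501.2, 26.5, 84.6]
tool_rot: [-0.058, 0.998, 0.001, 0.0]
ft_force: [-0.3, 2.9, 4.2]
opening: -0.1
finger_force: 4.1
```

```bash
cat >> look.py <<'E'
r=(h[...,2]-np.maximum(h[...,1],h[...,0])>30)[60:150]
g=cv2.cvtColor(o,cv2.COLOR_BGR2GRAY).astype(int)
for rows in((160,185),(215,245)):
    p=g[rows[0]:rows[1],180:640].mean(0);p[:]=p-cv2.blur(p.reshape(1,-1),(81,1))[0]
    k=p.argmin();print('dark y',(k+180)/7-10,p[k])
rr=np.where((h[...,2]-h[...,1]>40)&(h[...,1]-h[...,0]<12));m=rr[0]<190
print('red',rr[1][m].mean()/7-10)
E
python3 look.py g2 2>/dev/null; python3 st.py
```

```text
red y 34.40799082624177
dark y 35.714285714285715 -56.64641975308642
dark y 62.42857142857143 -22.53786008230459
red 34.75331465919702
t 7.2167 tcp [501.3  26.4  84.7] tip z 70.7 local [-104.4   61.4] open -0.2 F [-0.3   3.64  4.47]
tool in cutter
 [[-1.     0.002  0.   ]
 [ 0.002  1.     0.001]
 [-0.     0.001 -1.   ]]
```

Emit:
servo_tool([
  {"x": 0, "y": -2, "z": 0, "ax": 0, "ay": 0, "az": 0, "gripper": 0},
  {"x": 0, "y": -2, "z": -0.5, "ax": 0, "ay": 0, "az": 0, "gripper": 0},
  {"x": 0, "y": -2, "z": 0, "ax": 0, "ay": 0, "az": 0, "gripper": 0},
  {"x": 0, "y": -2, "z": 0, "ax": 0, "ay": 0, "az": 0, "gripper": 0},
  {"x": 0, "y": -2, "z": 0, "ax": 0, "ay": 0, "az": 0, "gripper": 0},
  {"x": 0, "y": -2, "z": 0, "ax": 0, "ay": 0, "az": 0, "gripper": 0},
  {"x": 0, "y": -2, "z": 0, "ax": 0, "ay": 0, "az": 0, "gripper": 0},
  {"x": 0, "y": -2, "z": 0, "ax": 0, "ay": 0, "az": 0, "gripper": 0},
  {"x": 0, "y": -2, "z": 0, "ax": 0, "ay": 0, "az": 0, "gripper": 0},
  {"x": 0, "y": -2, "z": 0.5, "ax": 0, "ay": 0, "az": 0, "gripper": 0},
  {"x": 0, "y": -2, "z": 0, "ax": 0, "ay": 0, "az": 0, "gripper": 0},
])

```text
time_s: 8.13
ee_pos: [504.1, 3.6, 85.1]
tool_rot: [-0.057, 0.998, -0.0, 0.0]
ft_force: [-0.8, 1.2, 3.5]
opening: 0.1
finger_force: 1.8
```

Emit:
servo_tool([
  {"x": 0, "y": 0, "z": -8, "ax": 0, "ay": 0, "az": 0, "gripper": 0},
  {"x": 0, "y": 11, "z": 0, "ax": 0, "ay": 0, "az": 0, "gripper": 0},
  {"x": 0, "y": 11, "z": 0, "ax": 0, "ay": 0, "az": 0, "gripper": 0},
  {"x": 0, "y": 0, "z": 0, "ax": 0, "ay": 0, "az": 0, "gripper": 0},
  {"x": 0, "y": 0, "z": 6, "ax": 0, "ay": 0, "az": 0, "gripper": 0},
  {"x": 0, "y": 0, "z": 2, "ax": 0, "ay": 0, "az": 0, "gripper": 0},
  {"x": 0, "y": 0, "z": 0, "ax": 0, "ay": 0, "az": 0, "gripper": 0},
  {"x": 0, "y": 0, "z": 0, "ax": 0, "ay": 0, "az": 0, "gripper": 0},
])

```text
time_s: 8.8
ee_pos: [501.5, 26.5, 85.3]
tool_rot: [-0.058, 0.998, 0.0, 0.0]
ft_force: [-2.9, 3.1, 10.0]
opening: -0.0
finger_force: 5.2
```

Emit:
servo_tool([
  {"x": 0, "y": -2, "z": 0, "ax": 0, "ay": 0, "az": 0, "gripper": 0},
  {"x": 0, "y": -2, "z": -0.5, "ax": 0, "ay": 0, "az": 0, "gripper": 0},
  {"x": 0, "y": -2, "z": 0, "ax": 0, "ay": 0, "az": 0, "gripper": 0},
  {"x": 0, "y": -2, "z": 0, "ax": 0, "ay": 0, "az": 0, "gripper": 0},
  {"x": 0, "y": -2, "z": 0, "ax": 0, "ay": 0, "az": 0, "gripper": 0},
  {"x": 0, "y": -2, "z": 0, "ax": 0, "ay": 0, "az": 0, "gripper": 0},
  {"x": 0, "y": -2, "z": 0, "ax": 0, "ay": 0, "az": 0, "gripper": 0},
  {"x": 0, "y": -2, "z": 0, "ax": 0, "ay": 0, "az": 0, "gripper": 0},
  {"x": 0, "y": -2, "z": 0, "ax": 0, "ay": 0, "az": 0, "gripper": 0},
  {"x": 0, "y": -2, "z": 0.5, "ax": 0, "ay": 0, "az": 0, "gripper": 0},
  {"x": 0, "y": -2, "z": 0, "ax": 0, "ay": 0, "az": 0, "gripper": 0},
])

```text
time_s: 9.72
ee_pos: [504.3, 3.9, 85.3]
tool_rot: [-0.058, 0.998, -0.0, 0.001]
ft_force: [0.2, 0.9, 5.2]
opening: 0.1
finger_force: 2.4
```

Emit:
servo_tool([
  {"x": 0, "y": 0, "z": -8, "ax": 0, "ay": 0, "az": 0, "gripper": 0},
  {"x": 0, "y": 11, "z": 0, "ax": 0, "ay": 0, "az": 0, "gripper": 0},
  {"x": 0, "y": 11, "z": 0, "ax": 0, "ay": 0, "az": 0, "gripper": 0},
  {"x": 0, "y": 0, "z": 0, "ax": 0, "ay": 0, "az": 0, "gripper": 0},
  {"x": 0, "y": 0, "z": 6, "ax": 0, "ay": 0, "az": 0, "gripper": 0},
  {"x": 0, "y": 0, "z": 2, "ax": 0, "ay": 0, "az": 0, "gripper": 0},
  {"x": 0, "y": 0, "z": 0, "ax": 0, "ay": 0, "az": 0, "gripper": 0},
  {"x": 0, "y": 0, "z": 0, "ax": 0, "ay": 0, "az": 0, "gripper": 0},
])

```text
time_s: 10.38
ee_pos: [501.4, 26.5, 85.1]
tool_rot: [-0.058, 0.998, 0.0, 0.0]
ft_force: [-2.1, 3.8, 8.5]
opening: 0.1
finger_force: 4.5
```

```bash
python3 look.py g3 2>/dev/null; python3 st.py
```

```text
red y 34.3893055301506
dark y 35.714285714285715 -57.40395061728417
dark y 46.0 -22.263786008230426
red 34.75067420780583
t 10.4333 tcp [501.5  26.5  85.2] tip z 71.2 local [-104.2   61.5] open -0.1 F [-1.18  3.56  9.5 ]
tool in cutter
 [[-1.     0.001  0.001]
 [ 0.001  1.     0.001]
 [-0.001  0.001 -1.   ]]
```

View pics/g3.png

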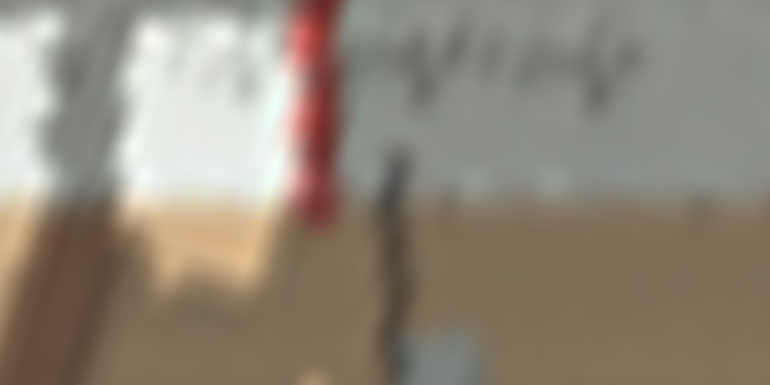

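Pointer at col ~397, red centre at ~318. After parallax correction about 12.3 mm remain: one full stroke, then a short one.

Emit:
servo_tool([
  {"x": 0, "y": -2, "z": 0, "ax": 0, "ay": 0, "az": 0, "gripper": 0},
  {"x": 0, "y": -2, "z": -0.5, "ax": 0, "ay": 0, "az": 0, "gripper": 0},
  {"x": 0, "y": -2, "z": 0, "ax": 0, "ay": 0, "az": 0, "gripper": 0},
  {"x": 0, "y": -2, "z": 0, "ax": 0, "ay": 0, "az": 0, "gripper": 0},
  {"x": 0, "y": -2, "z": 0, "ax": 0, "ay": 0, "az": 0, "gripper": 0},
  {"x": 0, "y": -2, "z": 0, "ax": 0, "ay": 0, "az": 0, "gripper": 0},
  {"x": 0, "y": -2, "z": 0, "ax": 0, "ay": 0, "az": 0, "gripper": 0},
  {"x": 0, "y": -2, "z": 0, "ax": 0, "ay": 0, "az": 0, "gripper": 0},
  {"x": 0, "y": -2, "z": 0, "ax": 0, "ay": 0, "az": 0, "gripper": 0},
  {"x": 0, "y": -2, "z": 0.5, "ax": 0, "ay": 0, "az": 0, "gripper": 0},
  {"x": 0, "y": -2, "z": 0, "ax": 0, "ay": 0, "az": 0, "gripper": 0},
])

```text
time_s: 11.35
ee_pos: [504.1, 4.1, 84.7]
tool_rot: [-0.058, 0.998, 0.0, 0.0]
ft_force: [-1.1, 0.7, 2.3]
opening: 0.4
finger_force: 0.9
```

Emit:
servo_tool([
  {"x": 0, "y": 0, "z": -8, "ax": 0, "ay": 0, "az": 0, "gripper": 0},
  {"x": 0, "y": 9, "z": 0, "ax": 0, "ay": 0, "az": 0, "gripper": 0},
  {"x": 0, "y": 9, "z": 0, "ax": 0, "ay": 0, "az": 0, "gripper": 0},
  {"x": 0, "y": 0, "z": 0, "ax": 0, "ay": 0, "az": 0, "gripper": 0},
  {"x": 0, "y": 0, "z": 6, "ax": 0, "ay": 0, "az": 0, "gripper": 0},
  {"x": 0, "y": 0, "z": 1.8, "ax": 0, "ay": 0, "az": 0, "gripper": 0},
  {"x": 0, "y": 0, "z": 0, "ax": 0, "ay": 0, "az": 0, "gripper": 0},
  {"x": 0, "y": 0, "z": 0, "ax": 0, "ay": 0, "az": 0, "gripper": 0},
])

```text
time_s: 12.02
ee_pos: [502.1, 22.3, 85.7]
tool_rot: [-0.058, 0.998, 0.0, 0.001]
ft_force: [-2.3, 2.2, 10.5]
opening: -0.1
finger_force: 5.5
```

```bash
python3 look.py g4 2>/dev/null; python3 st.py
```

```text
red y 35.36507936507936
dark y 34.0 -35.011851851852114
dark y 38.285714285714285 -23.73456790123457
red 35.25951219512195
t 12.0667 tcp [502.1  22.3  85.7] tip z 71.7 local [-104.    57.2] open -0.1 F [-3.41  2.28 11.13]
tool in cutter
 [[-1.     0.001  0.001]
 [ 0.001  1.     0.   ]
 [-0.001  0.    -1.   ]]
```

Emit:
servo_tool([
  {"x": 0, "y": -2, "z": 0, "ax": 0, "ay": 0, "az": 0, "gripper": 0},
  {"x": 0, "y": -2, "z": 0, "ax": 0, "ay": 0, "az": 0, "gripper": 0},
  {"x": 0, "y": -2, "z": 0, "ax": 0, "ay": 0, "az": 0, "gripper": 0},
  {"x": 0, "y": -2, "z": 0, "ax": 0, "ay": 0, "az": 0, "gripper": 0},
  {"x": 0, "y": -2, "z": 0, "ax": 0, "ay": 0, "az": 0, "gripper": 0},
  {"x": 0, "y": -2, "z": 0, "ax": 0, "ay": 0, "az": 0, "gripper": 0},
  {"x": 0, "y": -0.5, "z": 0, "ax": 0, "ay": 0, "az": 0, "gripper": 0},
  {"x": 0, "y": 0, "z": 0, "ax": 0, "ay": 0, "az": 0, "gripper": 0},
  {"x": 0, "y": 0, "z": -10, "ax": 0, "ay": 0, "az": 0, "gripper": 0},
  {"x": 0, "y": 0, "z": -20, "ax": 0, "ay": 0, "az": 0, "gripper": 0},
  {"x": 0, "y": 0, "z": -30, "ax": 0, "ay": 0, "az": 0, "gripper": 0},
  {"x": 0, "y": 0, "z": 0, "ax": 0, "ay": 0, "az": 0, "gripper": 0},
])

```text
time_s: 13.07
ee_pos: [505.3, 9.1, 150.2]
tool_rot: [-0.058, 0.998, -0.001, 0.003]
ft_force: [1.5, -0.9, 1.1]
opening: 0.0
finger_force: 0.0
```

```bash
python3 look.py g5 2>/dev/null; python3 st.py
```

```text
red y nan
dark y 34.714285714285715 -38.70765432098769
dark y 34.142857142857146 -20.894650205761323
red 35.40200510113892
t 13.1167 tcp [504.8   9.2 148.1] tip z 134.1 local [-102.8   43.9] open 0.1 F [ 0.55 -0.06 -0.54]
tool in cutter
 [[-1.     0.002  0.004]
 [ 0.002  1.    -0.002]
 [-0.004 -0.002 -1.   ]]
```

View pics/g5.png

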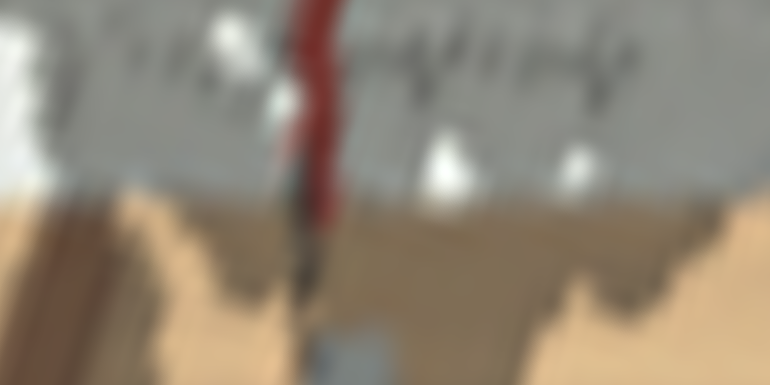

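Pointer at col ~302 over the red's left part (red centre ~319). It is probably about 1 mm past centre. I'll check from directly above with the wrist camera.

Emit:
servo_tool([
  {"x": 0, "y": 0, "z": -25, "ax": 0, "ay": 0, "az": 0, "gripper": 0},
  {"x": 0, "y": 0, "z": -15, "ax": 0, "ay": 0, "az": 0, "gripper": 0},
  {"x": -30, "y": -2, "z": 0, "ax": 0, "ay": 0, "az": 0, "gripper": 0},
  {"x": -30, "y": -2, "z": 0, "ax": 0, "ay": 0, "az": 0, "gripper": 0},
  {"x": -30, "y": -2, "z": 0, "ax": 0, "ay": 0, "az": 0, "gripper": 0},
  {"x": -30, "y": -2, "z": 0, "ax": 0, "ay": 0, "az": 0, "gripper": 0},
  {"x": -30, "y": -1, "z": 0, "ax": 0, "ay": 0, "az": 0, "gripper": 0},
  {"x": -28, "y": 0, "z": 0, "ax": 0, "ay": 0, "az": 0, "gripper": 0},
  {"x": 0, "y": 0, "z": 0, "ax": 0, "ay": 0, "az": 0, "gripper": 0},
  {"x": 0, "y": 0, "z": 0, "ax": 0, "ay": 0, "az": 0, "gripper": 0},
  {"x": 0, "y": 0, "z": 0, "ax": 0, "ay": 0, "az": 0, "gripper": 0},
])

```text
time_s: 14.03
ee_pos: [680.3, 21.2, 184.1]
tool_rot: [-0.058, 0.998, 0.0, -0.001]
ft_force: [-0.5, 0.9, 0.4]
opening: -0.0
finger_force: 0.0
```

```bash
python3 st.py
python3 - <<'E'
from h import *
c=snap('wrist','w3_raw.png');d=np.load('pose.npz')
P=lambda l:np.array(proj(c,[*(d['o']+d['R']@l[:2]),l[2]]))
for l in[(75,35,26),(75,36,26),(75,35,30)]:print(l,P(l).round(1))
# expected columns for aligned pointer: shift between z26 and z30
u,v=P((75,35,26)).astype(int)
im=cv2.imread('pics/w3_raw.png');cr=im[max(0,v-45):v+45,max(0,u-60):u+60]
print('crop origin',max(0,u-60),max(0,v-45))
cv2.imwrite('pics/w3.png',cv2.resize(cr,None,fx=6,fy=6,interpolation=cv2.INTER_NEAREST))
E
```

```text
t 14.0333 tcp [680.3  21.2 184.1] tip z 170.1 local [72.9 35.3] open -0.0 F [-0.46  0.86  0.41]
tool in cutter
 [[-1.     0.002 -0.002]
 [ 0.002  1.     0.   ]
 [ 0.002  0.    -1.   ]]
(75, 35, 26) [284.6 193.8]
(75, 36, 26) [285.8 193.8]
(75, 35, 30) [284.6 195.1]
crop origin 224 148
```

View pics/w3.png

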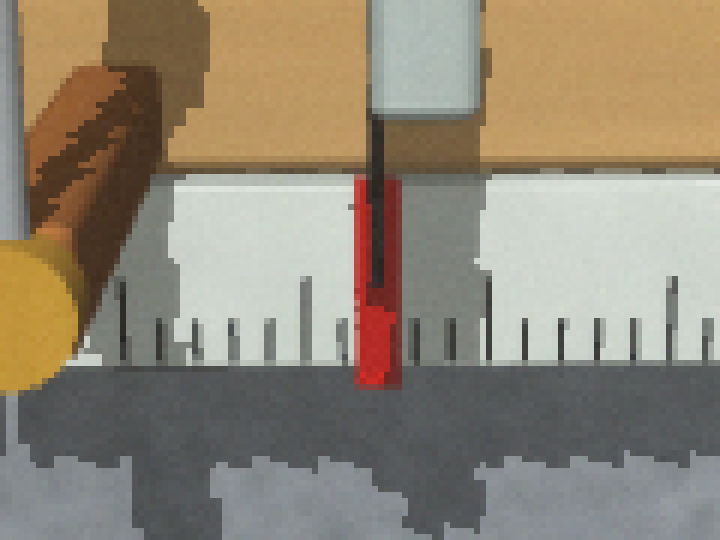

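From above, the pointer (col 377) stands on the middle of the red (355–402, centre 378). The offset is under 0.3 mm, and the hand is clear of everything.

```bash
python3 -c "
from bench import close_job;print(close_job())"
```

```text
the job is handed in; nothing more can be done
None
```

The job is handed in: I rolled the brass wheel in six fingertip strokes until the black pointer stood within about 0.3 mm of the red mark's centre, then moved the hand clear; the hand-in call returned no verdict.

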